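Hold a foam bar in the cut-off jig for the saw

ROBOT

A 6-joint arm with a two-finger parallel gripper is mounted at the origin on a cart in front of the work surface, level with it; the furniture and walls round the work are solid. World frame = base frame: x ahead of the robot, y to its left, z up, the work surface at z = 0. Lengths are in m, angles in rad, forces in N, time in s.
With the tool pointing down it reaches from about 0.275 to 0.825 m from the base axis. Payload 4.9 kg.
Tool frame: the origin (TCP) lies on the centre line of the jaws, within the pads' length; the fingertips stand 19 mm ahead of it and the grasp point (between the pads) is the TCP; z points along the fingers, y is the line along which they close (so a half turn about z gives the same grasp; the last joint's range is limited). The gripper opens to 85 mm and grips with 20 to 120 N. Pads are 22 mm wide; open, the fingers measure 114 mm over their backs; the gripper's body (76 mm by 85 mm) begins 54 mm behind the grasp point. The pads swing forward as they close: fully open they stand 13 mm farther back than shut.
Start: joints at [-1.413, 0.326, -0.193, 1.052, 0, 1.437], TCP at [0.158, -0.527, 0.226] pointing down, gripper open.
Joint ranges: [-2.65, 2.65], [-0.97, 1.79], [-1.3, 1.35], [-1.93, 2.1], [-1.47, 1.37], [-3.14, 3.14]. Speed limits (rad/s): [2.57, 2.57, 3.14, 3.14, 3.14, 3.14].

INTERFACE

Orientations are given as a rotation vector (axis times angle).
In Python, from bench import bot gives the robot as it stands.
- The arm moves only by the tool carry_out, never from a script. Its arguments are lists of equal length, an entry for each row: "translation": the shift along the tool's x, y, z in cm, a list of three; "twist": the turn, a rotation vector about the tool's x, y, z in rad, a list of three. In form: {"translation": [[x, y, z], ...], "twist": [[ax, ay, az], ...]}. A call has 1 to 12 rows; each row is the pose to reach, as a shift and turn from the pose commanded when the call began, along the tool's axes at that moment; what a row does not reach only later rows make up. A row lasts 1/10 s, in which the tool goes at most 50 mm and 8.59 degrees, less where a joint would pass 70% of its speed; a pose out of reach is approached as far as the arm can. A call with a gripper value outside its range is refused whole. "fingers" is the opening, from 0 (shut) to 1 (fully open), set as the call begins (left out, the last holds). The fingers move at their own pace and stop on an object; the grip force is fixed at half the most. Time passes only in rows, so rows that repeat a pose let the fingers close. It gives the time, the measured TCP pose, the force, the opening and the grip force at its end, in the units of the state.
- bot.read_state(): the state, without advancing time (a new reading comes with each control period).
- bot.read_camera(name): name is "side" or "top"; returns the picture (480x640x3 uint8, red, green, blue); there is no depth.
- bot.camera_params(name): a dict with "fovy" (degrees; the focal length in pixels is half the picture's height over the tangent of half this angle, whatever the lens; pixels are square), "cx", "cy" (the principal point, pixels), "rvec" (rotation vector, rad) and "tvec" (3), from world to camera coordinates, as OpenCV has them. Camera axes: x right, y down, z forward; pixel columns grow to the right and rows downward; lengths in m; the calibration is good to about 2 mm. A picture is of the moment at which its call begins. camera_params takes no time and is no camera call.
- bot.close_job(): hands the job in; it is judged then, once.
The state is a dict: "time_s": time; "joint_positions": joint angles; "dq": joint speeds; "tau": joint torques, N m; "ee_pos": TCP position; "orientation": TCP orientation; "ft_force": force on the tool from outside, world axes, zero at the start; "ft_torque": the same for the moment, N m; "grip_width": finger opening in m; "gripper_force": force on a finger pad.
Only numpy, scipy, OpenCV 4.12 (cv2) and the standard library are available. Lean on these libraries where they do the work, as an engineer would, in place of code of your own. Each camera call takes 0.05 s, during which the arm holds its last target. There are 200 camera calls.

TASK

Get the brick-red foam bar ready for trimming: pick it up gently and set it upright (as it stands) on the bed of the aluminium cut-off jig, its long side flush along the fence and its end up to the black stop block, without shifting the stop, which is only finger-tight. Then press it firmly but gently down on the bed and into the fence at once, gripping between stop and saw slot well clear of the slot, and finish while still holding it pressed there. The foam dents, so use a light grip and a light push; leave the white bar, the thickness gauge, the calculator and the vial as they are.

Things in the scene. Friction and masses are not known exactly. Their poses are not given: they have to be found in the camera images.
- red_bar: The workpiece: a straight bar of brick-red rigid foam, 30 (its x) x 140 (its y) x 48 (z, high) mm, about 45 g, standing on a 30 mm wide face on the bench with a small yellow sticker on one long side. Origin at the centre of its underside, y along its length, z up. It dents when gripped with more than about 25 N, or pressed on fence or bed with more than about 30 N; a grip of 10 to 15 N carries it and allows a push of about 10 N.
- white_bar: A cream-white foam bar of the same size and frame, standing on the bench; not to be moved. It and the red bar may swap places.
- jig: The cut-off jig, fixed to the bench: a bed plate 100 (x) x 260 (y) mm whose top is 22 mm above the bench, from x = -60 to +40 mm in its frame. Origin on the bench under the bed's middle; z up; y along the fence. The fence is a bar along the whole bed, its upright working face at x = +20 mm looking to -x, 14 mm thick, its top 16 mm above the bed, so that a bar's upper 32 mm stand free above it for the fingers. The bar comes in front of the fence (at smaller x).
- slot (a point): The saw slot: a 2.4 mm wide kerf across bed and fence, at jig y = -70 mm. The point is where the slot meets the foot of the fence's face, at bed height (jig x = +20, z = 22 mm); same axes as the jig.
- stop_corner (a point): The corner that the bar is seated in: where the stop block's face (looking to -y of the jig), the fence's face (looking to -x) and the bed's top meet; same axes as the jig. A seated bar's origin lies 15 mm to -x and 70 mm to -y of this point, at its height. The stop is a black block 22 mm long in y, standing 30 mm out in front of the fence, 26 mm high, with a thumbscrew up to 40 mm above the bed over the fence.
- jig_stop (a joint): Setting of the stop along the fence in m: 0 puts its face 100 mm from the slot, and it grows as the stop goes farther from the slot (+y of the jig). Held by friction only: a push of about 14 N or more shifts it.
- gauge: A black thickness gauge, 68 x 113 x 18 mm, lying on the bench; not to be moved. Origin at the centre of its underside.
- calculator: A white desk calculator, 150 x 107 x 26 mm; not to be moved. Origin at the centre of its underside.
- vial: A clear vial with a white cap, 54 mm wide and 95 mm high; not to be moved. Origin at the centre of its underside.
Mind the look-alikes: they are no part of the job. There is more than one size of the red_bar; the job needs the middle-sized.

How it is judged:
On the way, in this order (a step that is already met when the one before it is completed fails the run):
1. the red bar is lifted clear of the bench between the fingers (height (world z) of red_bar above 0.03 m and contact force between the fingers and red_bar above 1 N and contact force between jig and red_bar below 0.1 N), for 0.2 s.
2. the red bar stands in the jig, close along the fence and close to the stop (x of red_bar in the frame of stop_corner above -0.02 m and y of red_bar in the frame of stop_corner above -0.076 m and z of red_bar in the frame of stop_corner below 0.005 m and angle between the y axis of red_bar and the y axis of jig, either way round below 0.06 rad), for 0.1 s.
At the end, for the whole second after the job is handed in: The red bar stands upright in the jig, along the fence (0.03 rad), within 2.5 mm of fence and bed and 3 mm of the stop, at rest, held by the fingers (at least 22 mm from the slot, on the stop's side) and pressed with over 3 N on the fence and over 3 N on the bed at once (x of red_bar in the frame of stop_corner between -0.0175 and -0.0125 m and y of red_bar in the frame of stop_corner between -0.073 and -0.0675 m and z of red_bar in the frame of stop_corner below 0.0025 m and angle between the y axis of red_bar and the y axis of jig, either way round below 0.03 rad and angle between red_bar's own z axis and vertical below 0.04 rad and contact force between each of jig_fence, jig_bed, the fingers and red_bar above 3 N and y of the grasp point in the frame of slot above 0.022 m and linear speed of red_bar below 0.02 m/s); the arm keeps its last pose, push and grip.
It fails at once if the fingers squeeze the red bar with more than 60 N, both pads added up (dented) (contact force between the fingers and red_bar above 60 N).
It fails at once if the red bar is pressed on the fence with more than 35 N (dented) (contact force between jig_fence and red_bar above 35 N).
It fails at once if the red bar is pressed on the bed with more than 35 N (dented) (contact force between jig_bed and red_bar above 35 N).
It fails at once if the stop is shifted by more than 3 mm (distance of stop_corner from where it was at the start of the episode above 0.003 m).
It fails at once if a bystander (white bar, gauge, calculator, vial) is moved by more than 15 mm (distance of any of white_bar, gauge, calculator, vial from where it was at the start of the episode above 0.015 m).
It also fails if it takes over 42 s, if anything falls off the work surface, if the arm or the gripper's body presses on something with over 40 N, if the wrist force passes 120 N, or if a joint passes its speed limit or range.

## Working session

There is one attempt and no reset: what is moved stays moved. The work goes in short steps, Python scripts to look and compute and a tool call to move; the robot and the scene stay as the last step left them, time stands still between calls to the robot, and variables do not carry over. Pictures are saved under pics/ and viewed, at most 10 in all, crops included, and the job is handed in when it is done.

Besides the shell and the picture viewer there is one more tool, called after ">>>" as a command line: name --argument value ..., lists and objects as JSON in quotes. carry_out: Moves the arm, as the interface text tells. Its arguments: {"type":"object","properties":{"translation":{"type":"array"},"twist":{"type":"array"},"fingers":{"type":"number"}},"required":["translation","twist"]}

```bash
mkdir -p pics; python3 - <<'E'
from bench import bot
import cv2
for n in("top","side"):
    cv2.imwrite(f"pics/{n}0.png",bot.read_camera(n)[:,:,::-1]); print(n,bot.camera_params(n))
s=bot.read_state();print({k:s[k] for k in("time_s","ee_pos","orientation","ft_force","grip_width","gripper_force")})
E
```

```text
top {'fovy': 51.62808389714354, 'cx': 313.3581482505089, 'cy': 237.5808168961253, 'rvec': array([ 2.14846604, -2.15368624,  0.11340572]), 'tvec': array([0.01049177, 0.61410314, 0.91269033])}
side {'fovy': 51.416679799068405, 'cx': 314.1505437941696, 'cy': 243.03586244326655, 'rvec': array([ 2.53028537,  0.62661164, -0.17302151]), 'tvec': array([-0.51246695, -0.2204115 ,  1.40051123])}
{'time_s': 0.1, 'ee_pos': array([ 0.15816179, -0.52621717,  0.22556602]), 'orientation': array([-3.10664955e+00, -4.56494158e-01,  3.66712229e-05]), 'ft_force': array([ 0.33612575,  0.70250792, -0.12489219]), 'grip_width': 0.08567504114487196, 'gripper_force': 0.0}
```

View pics/top0.png

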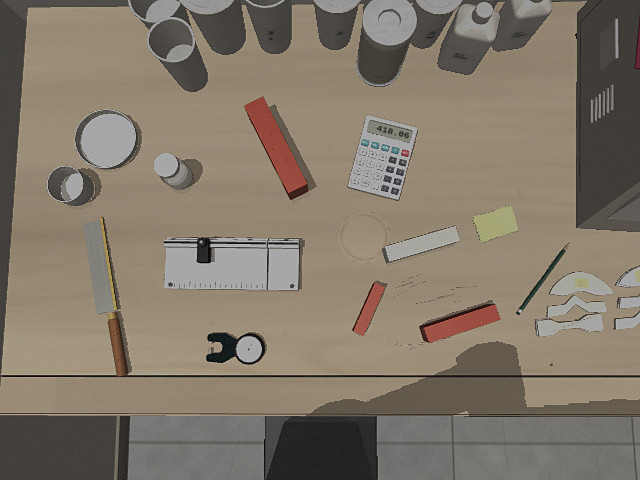

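View pics/side0.png

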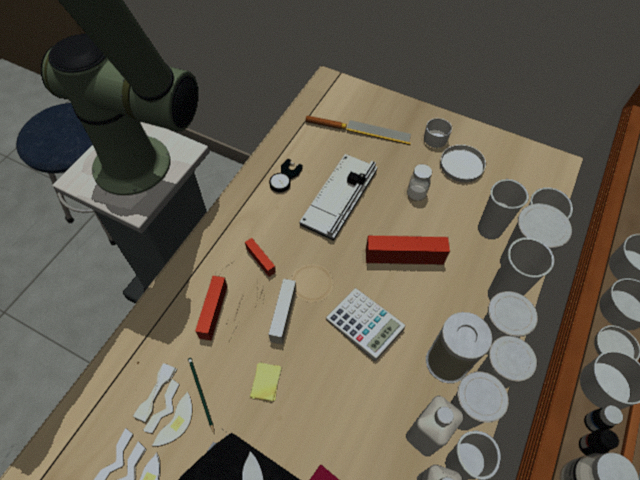

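The top view shows the middle-sized red bar at about (460,323), between the white bar (422,244) and the front edge. The large bar is at (277,148) and the small one at (368,308). The jig is at (232,264), with the fence on its upper (+x) side, the stop at (204,250) and the slot at column 268. The side view shows the same layout, with the bar at (212,307).

```bash
cat > h.py <<'E'
import numpy as np, cv2
from bench import bot
def cam(n):
    p=bot.camera_params(n); f=240/np.tan(np.radians(p["fovy"]/2))
    K=np.array([[f,0,p["cx"]],[0,f,p["cy"]],[0,0,1]]); R=cv2.Rodrigues(np.array(p["rvec"]))[0]
    return K,R,np.array(p["tvec"])
def ray(n,uv,z):
    K,R,t=cam(n); uv=np.atleast_2d(uv).astype(float)
    d=(np.c_[uv,np.ones(len(uv))]@np.linalg.inv(K).T)@R; c=-R.T@t
    return c+d*((z-c[2])/d[:,2])[:,None]
def proj(n,P):
    K,R,t=cam(n); q=(np.atleast_2d(P)@R.T+t)@K.T; return q[:,:2]/q[:,2:]
E
python3 - <<'E'
from h import *
a=cv2.imread("pics/top0.png"); b=cv2.imread("pics/side0.png")
r=lambda im,x,y,w,h,s:cv2.resize(im[y:y+h,x:x+w],None,fx=s,fy=s,interpolation=cv2.INTER_CUBIC)
cv2.imwrite("pics/c1.png",np.vstack([r(a,155,225,160,75,5),np.hstack([r(a,410,295,100,50,4),r(b,190,265,50,50,4),np.zeros((200,200,3),np.uint8)])]))
cv2.imwrite("pics/c2.png",r(b,290,140,100,110,5))
for n,im in(("top",a),("side",b)):
    c=im.astype(int); m=((c[...,2]>60)&(c[...,2]>2*c[...,1])&(c[...,2]>2*c[...,0])).astype(np.uint8)
    for k in cv2.findContours(m,0,2)[0]:
        if cv2.contourArea(k)>150:
            R=cv2.minAreaRect(k); print(n,R)
            if n=="top": 
                print(ray(n,cv2.boxPoints(R),.048)[:,:2].round(4).tolist())
                x,y=map(int,R[0]); print(c[y-14:y+16,x,2].tolist())
E
```

```text
top ((475.0, 318.5), (16.127614974975586, 45.85302734375), 71.56504821777344)
[[0.462, -0.2449], [0.4885, -0.326], [0.4605, -0.3341], [0.4342, -0.2532]]
[164, 99, 101, 72, 46, 40, 70, 163, 158, 155, 155, 156, 134, 148, 154, 157, 157, 155, 156, 156, 158, 158, 158, 154, 161, 158, 158, 157, 159, 160]
top ((275.1000061035156, 144.70001220703125), (97.93977355957031, 21.913467407226562), 63.43495178222656)
[[0.8738, 0.1457], [0.8935, 0.1074], [0.7173, 0.0213], [0.6983, 0.0588]]
[146, 148, 150, 148, 150, 150, 149, 149, 151, 151, 150, 152, 151, 151, 149, 151, 154, 149, 151, 152, 153, 151, 152, 152, 152, 152, 153, 152, 152, 152]
side ((323.5, 472.0), (14.0, 27.0), 90.0)
side ((209.81350708007812, 304.4810485839844), (12.866257667541504, 59.111263275146484), 17.102725982666016)
side ((259.17327880859375, 254.26730346679688), (37.220306396484375, 8.794967651367188), 50.710594177246094)
side ((408.04132080078125, 243.3929901123047), (82.19989776611328, 14.742264747619629), 1.1233025789260864)
```

View pics/c1.png

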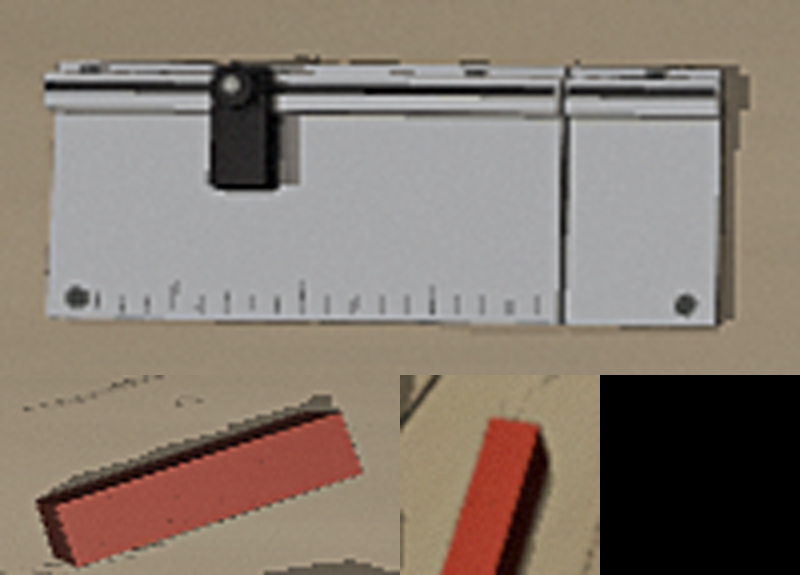

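View pics/c2.png

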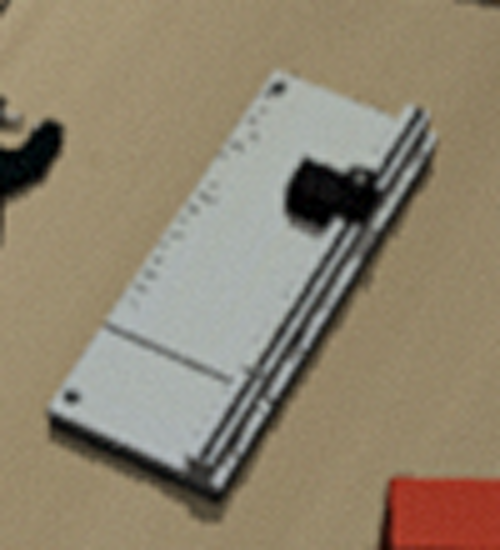

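The crops show the top face of the red bar with corners near (425,327.5), (495,304), (500.5,319) and (430,343). The bed's front edge runs from (164.4,288.4) to (298.4,290). The stop's right edge is at column 210.4 and the slot at column 268.

```bash
python3 - <<'E'
from h import *
a=cv2.imread("pics/top0.png").astype(int); b=cv2.imread("pics/side0.png").astype(int)
def big(m,box):
    z=np.zeros(m.shape,np.uint8); x,y,w,h=box; z[y:y+h,x:x+w]=m[y:y+h,x:x+w]
    return max(cv2.findContours(z,cv2.RETR_EXTERNAL,cv2.CHAIN_APPROX_NONE)[0],key=cv2.contourArea)
for n,im,box in(("top",a,(410,290,110,60)),("side",b,(185,265,60,85))):
    k=big((im[...,2]>115)&(im[...,2]>1.5*im[...,1]),box)
    P=ray(n,k[:,0],.048)[:,:2]; R=cv2.minAreaRect((P*1000).astype(np.float32)); print(n,R)
    M=cv2.moments((P*1000).astype(np.float32)); print(M['m10']/M['m00'],M['m01']/M['m00'])
# jig edges: front edge of bed at z=.022, right edge
g=a.sum(2)/3
up=cv2.resize(g.astype(np.float32),None,fx=1,fy=1)
def edge(us,v0,v1,horiz=True,pol=-1):
    out=[]
    for u in us:
        l=g[v0:v1,u] if horiz else g[u,v0:v1]
        d=np.diff(l)*pol; i=d.argmax(); w=d[max(i-1,0):i+2].clip(0); c=(w*np.arange(max(i-1,0),i+2)[:len(w)]).sum()/w.sum()
        out.append((u,v0+c+.5) if horiz else (v0+c+.5,u))
    return np.array(out)
def fit(p,z):
    P=ray("top",p,z)[:,:2]; l=cv2.fitLine((P*1000).astype(np.float32),cv2.DIST_HUBER,0,.01,.01).ravel(); return l.round(3),P.mean(0).round(4)
print("front",fit(edge(range(172,294),282,296),.022))
print("right",fit(edge(range(250,286),294,304,False),.022))
print("left",fit(edge(range(252,284),160,170,False,1),.022))
print("slot",fit(edge(range(252,286),262,269,False),.022))
print("stop R top",fit(edge(range(250,259),206,214,False,1),.048),)
print("fence prof u=240",g[234:254,240].round().tolist(), "stop prof v=254",g[254,194:218].round().tolist())
for P in [(0,0)]: pass
E
```

```text
top ((452.85382080078125, -264.5237731933594), (28.531734466552734, 139.9956512451172), 18.02334976196289)
452.794829157174 -264.56398292385757
side ((452.27947998046875, -265.1015625), (29.687538146972656, 140.13320922851562), 17.78137969970703)
452.35526993167105 -265.41473442821007
front (array([1.40000e-02, 1.00000e+00, 5.17106e+02, 1.58588e+02], dtype=float32), array([0.518 , 0.1653]))
right (array([ 1.00000e+00, -2.90000e-02,  5.61965e+02,  3.85910e+01],
      dtype=float32), array([0.5579, 0.0387]))
left (array([ 1.00000e+00, -1.50000e-02,  5.65701e+02,  2.97693e+02],
      dtype=float32), array([0.5585, 0.2979]))
slot (array([1.00000e+00, 9.00000e-03, 5.59377e+02, 1.00056e+02], dtype=float32), array([0.5561, 0.1   ]))
stop R top (array([ 1.00000e+00, -5.00000e-03,  5.82206e+02,  2.03681e+02],
      dtype=float32), array([0.5822, 0.2037]))
fence prof u=240 [130.0, 132.0, 130.0, 127.0, 172.0, 171.0, 154.0, 185.0, 47.0, 11.0, 182.0, 175.0, 180.0, 60.0, 134.0, 172.0, 169.0, 167.0, 168.0, 167.0] stop prof v=254 [170.0, 173.0, 176.0, 13.0, 34.0, 41.0, 42.0, 40.0, 40.0, 38.0, 43.0, 42.0, 43.0, 43.0, 10.0, 12.0, 22.0, 84.0, 103.0, 115.0, 116.0, 176.0, 169.0, 166.0]
```

```bash
cat >> h.py <<'E'
from scipy.spatial.transform import Rotation as Ro
def delta(pos,yaw_deg):
    s=bot.read_state(); R0=Ro.from_rotvec(s["orientation"])
    Rt=Ro.from_euler("z",yaw_deg,degrees=True)*Ro.from_euler("x",180,degrees=True)
    return (R0.inv().apply(np.array(pos)-s["ee_pos"])*100).round(2),(R0.inv()*Rt).as_rotvec().round(3)
E
python3 - <<'E'
from h import *
print(ray("top",(240,247),.022),ray("top",(240,246),.022),ray("top",(240,244),.038),ray("top",(207.6,254),.048),ray("top",(210.7,254),.022))
print(delta((.4526,-.2648,.12),107.9))
E
```

```text
[[0.59803187 0.15209472 0.022     ]] [[0.59998898 0.15212708 0.022     ]] [[0.60215347 0.14954702 0.038     ]] [[0.58221839 0.20905557 0.048     ]] [[0.58452367 0.20900698 0.022     ]]
(array([ 35.72, -16.55,  10.59]), array([-1.000e-03, -1.000e-03, -1.591e+00]))
```

>>> carry_out --translation '[[35.7,-16.55,2],[35.7,-16.55,2],[35.7,-16.55,2],[35.7,-16.55,4],[35.7,-16.55,6],[35.7,-16.55,8],[35.7,-16.55,10.5],[35.7,-16.55,10.5],[35.7,-16.55,10.5],[35.7,-16.55,10.5],[35.7,-16.55,10.5],[35.7,-16.55,10.5]]' --twist '[[0,0,-1.591],[0,0,-1.591],[0,0,-1.591],[0,0,-1.591],[0,0,-1.591],[0,0,-1.591],[0,0,-1.591],[0,0,-1.591],[0,0,-1.591],[0,0,-1.591],[0,0,-1.591],[0,0,-1.591]]' --fingers 1

```text
time_s: 1.3
ee_pos: [0.4524, -0.265, 0.1207]
orientation: [-1.848, -2.539, -0.0]
ft_force: [0.4, -0.2, 0.0]
grip_width: 0.0855
gripper_force: 0.0
```

```bash
python3 - <<'E'
from h import *
print(delta((.4526,-.2648,.041),107.9), bot.read_state()["joint_positions"])
E
```

```text
(array([0.01, 0.03, 7.97]), array([-0.001, -0.001, -0.   ])) [-6.70789756e-01  3.77590282e-01 -4.11035814e-01  7.83364337e-01
 -3.69597524e-05  5.87624926e-01]
```

>>> carry_out --translation '[[0,0,3],[0,0,5.5],[0,0,7],[0,0,7.95],[0,0,7.95],[0,0,7.95]]' --twist '[[0,0,0],[0,0,0],[0,0,0],[0,0,0],[0,0,0],[0,0,0]]' --fingers 1

```text
time_s: 1.9
ee_pos: [0.4528, -0.2659, 0.0422]
orientation: [1.85, 2.538, 0.0]
ft_force: [0.5, 0.4, 0.0]
grip_width: 0.0855
gripper_force: 0.0
```

>>> carry_out --translation '[[0,0,0],[0,0,0],[0,0,0],[0,0,0],[0,0,0],[0,0,0],[0,0,0],[0,0,0]]' --twist '[[0,0,0],[0,0,0],[0,0,0],[0,0,0],[0,0,0],[0,0,0],[0,0,0],[0,0,0]]' --fingers 0.42

```text
time_s: 2.7
ee_pos: [0.4525, -0.2655, 0.0417]
orientation: [-1.849, -2.539, -0.0]
ft_force: [0.7, -0.7, -0.0]
grip_width: 0.036
gripper_force: 0.0
```

>>> carry_out --translation '[[0,0,0],[0,0,0],[0,0,0],[0,0,0]]' --twist '[[0,0,0],[0,0,0],[0,0,0],[0,0,0]]' --fingers 0.355

```text
time_s: 3.1
ee_pos: [0.4525, -0.2655, 0.0418]
orientation: [-1.849, -2.54, -0.0]
ft_force: [-0.0, -0.5, 0.3]
grip_width: 0.0304
gripper_force: 0.0
```

>>> carry_out --translation '[[0,0,0],[0,0,0],[0,0,0]]' --twist '[[0,0,0],[0,0,0],[0,0,0]]' --fingers 0.34

```text
time_s: 3.4
ee_pos: [0.4526, -0.2656, 0.0418]
orientation: [1.849, 2.54, 0.0]
ft_force: [0.5, -0.1, 0.4]
grip_width: 0.0293
gripper_force: 7.7
```

>>> carry_out --translation '[[0,0,0],[0,0,0],[0,0,0]]' --twist '[[0,0,0],[0,0,0],[0,0,0]]' --fingers 0.332

```text
time_s: 3.7
ee_pos: [0.4526, -0.2656, 0.0419]
orientation: [1.849, 2.54, 0.0]
ft_force: [-1.5, 0.7, 1.6]
grip_width: 0.0287
gripper_force: 13.4
```

>>> carry_out --translation '[[0,0,-1],[0,0,-3],[0,0,-6],[0,0,-9],[0,0,-9],[0,0,-9]]' --twist '[[0,0,0],[0,0,0],[0,0,0],[0,0,0],[0,0,0],[0,0,0]]'

```text
time_s: 4.3
ee_pos: [0.453, -0.266, 0.1328]
orientation: [1.848, 2.538, -0.0]
ft_force: [-0.2, 0.5, -0.3]
grip_width: 0.0282
gripper_force: 12.8
```

```bash
python3 - <<'E'
from h import *
cv2.imwrite("pics/side1.png",bot.read_camera("side")[200:350,120:320,::-1].repeat(3,0).repeat(3,1))
print(delta((.565,.130,.13),89.2), bot.read_state()["joint_positions"])
E
```

```text
(array([34.17, 22.86,  0.17]), array([-0.   , -0.   ,  0.326])) [-6.71434457e-01  3.64579958e-01 -3.98278775e-01  8.08008605e-01
 -4.31330254e-05  5.87372017e-01]
```

View pics/side1.png

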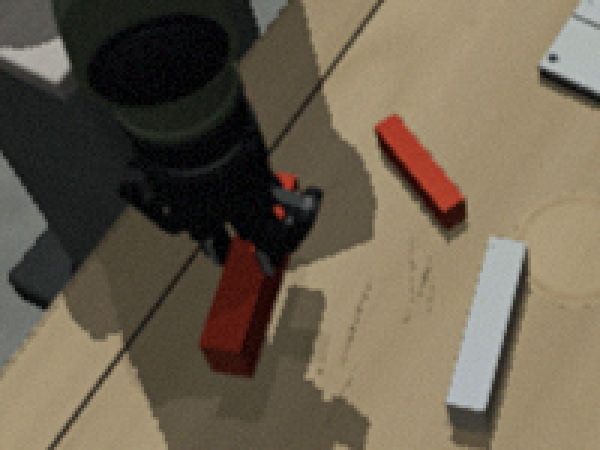

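The bar hangs level between the fingers at about (245,300) in the crop. The small red bar and the white bar are untouched.

>>> carry_out --translation '[[2,1.3,0],[5,3.4,0],[8.5,5.7,0],[12,8,0],[15.5,10.4,0],[19,12.7,0],[22.5,15,0],[26,17.4,0],[29.5,19.7,0],[32,21.4,0],[33.5,22.4,0],[34.2,22.9,0.2]]' --twist '[[0,0,0.03],[0,0,0.06],[0,0,0.09],[0,0,0.12],[0,0,0.15],[0,0,0.18],[0,0,0.21],[0,0,0.24],[0,0,0.27],[0,0,0.3],[0,0,0.32],[0,0,0.326]]'

```text
time_s: 5.55
ee_pos: [0.5648, 0.1319, 0.1284]
orientation: [-2.234, -2.207, 0.002]
ft_force: [-0.4, 0.2, -0.1]
grip_width: 0.0285
gripper_force: 12.8
```

>>> carry_out --translation '[[0,0,0],[0,0,2],[0,0,4],[0,0,5],[0,0,5],[0,0,5]]' --twist '[[0,0,0],[0,0,0],[0,0,0],[0,0,0],[0,0,0],[0,0,0]]'

```text
time_s: 6.15
ee_pos: [0.5655, 0.1296, 0.08]
orientation: [-2.238, -2.205, 0.0]
ft_force: [0.3, -0.1, 0.2]
grip_width: 0.0289
gripper_force: 12.8
```

```bash
python3 - <<'E'
from h import *
s=bot.read_state();print(s["ee_pos"],s["ft_force"],s["gripper_force"],delta((.565,.130,.068),89.2))
a=bot.read_camera("top")[:,:,::-1]; b=bot.read_camera("side")[:,:,::-1]
r=lambda im,x,y,w,h,k:cv2.resize(im[y:y+h,x:x+w],None,fx=k,fy=k,interpolation=cv2.INTER_CUBIC)
cv2.imwrite("pics/p2.png",np.hstack([r(a,150,205,170,110,2.35),r(b,290,140,110,110*110//170+39,2.35)[:258]][:1]));
A=r(a,150,215,160,90,5); B=r(b,290,140,100,110,5)
cv2.imwrite("pics/p2.png",cv2.resize(np.hstack([cv2.resize(A,(800,450)),cv2.resize(B,(409,450))]),(800,298)))
E
```

```text
[0.56551959 0.12956198 0.07998775] [ 0.29481729 -0.06554711  0.22006432] 12.76599258184433 (array([ 0.04, -0.05,  1.2 ]), array([-0.   ,  0.   , -0.001]))
```

View pics/p2.png

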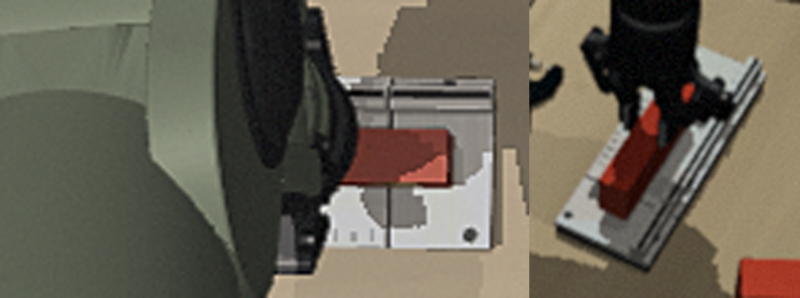

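The bar is held over the bed, parallel to the fence with a gap, and the fingers are clear of the fence.

>>> carry_out --translation '[[0,0,0.7],[0,0,1.3],[0,0,1.4],[0,0,1.4]]' --twist '[[0,0,0],[0,0,0],[0,0,0],[0,0,0]]'

```text
time_s: 6.65
ee_pos: [0.5651, 0.1302, 0.0653]
orientation: [-2.236, -2.206, 0.001]
ft_force: [0.4, -0.0, -0.6]
grip_width: 0.0287
gripper_force: 12.8
```

>>> carry_out --translation '[[0,0,0.05],[0,0,0.1],[0,0,0.1],[0,0,0.1]]' --twist '[[0,0,0],[0,0,0],[0,0,0],[0,0,0]]'

```text
time_s: 7.05
ee_pos: [0.5656, 0.1302, 0.0649]
orientation: [2.237, 2.206, 0.0]
ft_force: [-0.7, -0.7, -0.5]
grip_width: 0.0287
gripper_force: 12.8
```

>>> carry_out --translation '[[0,0.4,0],[0,0.8,0],[0,1.2,0],[0,1.4,0],[0,1.5,0],[0,1.5,0]]' --twist '[[0,0,0],[0,0,0],[0,0,0],[0,0,0],[0,0,0],[0,0,0]]'

```text
time_s: 7.65
ee_pos: [0.5806, 0.13, 0.0647]
orientation: [-2.237, -2.206, 0.0]
ft_force: [-0.1, 0.4, -0.6]
grip_width: 0.0286
gripper_force: 12.8
```

>>> carry_out --translation '[[0,0.05,0],[0,0.1,0],[0,0.1,0],[0,0.1,0]]' --twist '[[0,0,0],[0,0,0],[0,0,0],[0,0,0]]'

```text
time_s: 8.05
ee_pos: [0.5811, 0.13, 0.0647]
orientation: [-2.237, -2.206, 0.001]
ft_force: [0.4, 0.1, 0.3]
grip_width: 0.0283
gripper_force: 12.9
```

>>> carry_out --translation '[[0,0.05,0],[0,0.1,0],[0,0.1,0],[0,0.1,0]]' --twist '[[0,0,0],[0,0,0],[0,0,0],[0,0,0]]'

```text
time_s: 8.45
ee_pos: [0.5816, 0.13, 0.0646]
orientation: [-2.236, -2.205, 0.002]
ft_force: [-5.1, -0.7, 2.0]
grip_width: 0.0288
gripper_force: 13.2
```

>>> carry_out --translation '[[0,-0.08,0],[0.3,-0.08,0],[0.6,-0.08,0],[0.7,-0.08,0],[0.7,-0.08,0]]' --twist '[[0,0,0],[0,0,0],[0,0,0],[0,0,0],[0,0,0]]'

```text
time_s: 8.95
ee_pos: [0.5817, 0.137, 0.0647]
orientation: [2.237, 2.206, -0.001]
ft_force: [-3.8, -1.5, 1.7]
grip_width: 0.0283
gripper_force: 12.5
```

>>> carry_out --translation '[[0.05,0,0],[0.1,0,0],[0.1,0,0],[0.1,0,0]]' --twist '[[0,0,0],[0,0,0],[0,0,0],[0,0,0]]'

```text
time_s: 9.35
ee_pos: [0.5817, 0.1379, 0.0647]
orientation: [-2.237, -2.206, 0.001]
ft_force: [-4.2, -3.4, 1.8]
grip_width: 0.0285
gripper_force: 12.4
```

>>> carry_out --translation '[[0.03,0,0],[0.06,0,0],[0.06,0,0],[0.06,0,0]]' --twist '[[0,0,0],[0,0,0],[0,0,0],[0,0,0]]'

```text
time_s: 9.75
ee_pos: [0.5817, 0.1385, 0.0647]
orientation: [-2.237, -2.206, 0.001]
ft_force: [-4.1, -3.4, 1.5]
grip_width: 0.0282
gripper_force: 12.4
```

>>> carry_out --translation '[[0,-0.08,0],[0,-0.1,-0.03],[0,-0.1,-0.03]]' --twist '[[0,0,0],[0,0,0],[0,0,0]]'

```text
time_s: 10.05
ee_pos: [0.5814, 0.1388, 0.0652]
orientation: [2.237, 2.206, 0.002]
ft_force: [-1.5, -1.7, -1.0]
grip_width: 0.0283
gripper_force: 12.1
```

>>> carry_out --translation '[[0.03,0,0],[0.06,0,0],[0.06,0,0],[0.06,0,0]]' --twist '[[0,0,0],[0,0,0],[0,0,0],[0,0,0]]'

```text
time_s: 10.45
ee_pos: [0.5813, 0.139, 0.0653]
orientation: [2.236, 2.205, 0.001]
ft_force: [0.5, -4.0, 0.9]
grip_width: 0.0287
gripper_force: 12.8
```

>>> carry_out --translation '[[0,0.03,0.03],[0,0.06,0.06],[0,0.08,0.1],[0,0.08,0.1],[0,0.08,0.1]]' --twist '[[0,0,0],[0,0,0],[0,0,0],[0,0,0],[0,0,0]]'

```text
time_s: 10.95
ee_pos: [0.5814, 0.1386, 0.0641]
orientation: [2.237, 2.205, -0.002]
ft_force: [-2.6, -4.4, 2.2]
grip_width: 0.0285
gripper_force: 13.5
```

>>> carry_out --translation '[[0,0.03,0.03],[0,0.06,0.06],[0,0.06,0.06],[0,0.06,0.06]]' --twist '[[0,0,0],[0,0,0],[0,0,0],[0,0,0]]'

```text
time_s: 11.35
ee_pos: [0.5815, 0.1385, 0.0639]
orientation: [2.237, 2.205, -0.003]
ft_force: [-4.7, -6.3, 4.7]
grip_width: 0.0288
gripper_force: 14.6
```

>>> carry_out --translation '[[-0.03,0.03,0.03],[-0.04,0.06,0.06],[-0.04,0.06,0.06],[-0.04,0.06,0.06]]' --twist '[[0,0,0],[0,0,0],[0,0,0],[0,0,0]]'

```text
time_s: 11.75
ee_pos: [0.5815, 0.1385, 0.0638]
orientation: [-2.236, -2.205, 0.003]
ft_force: [-7.3, -4.3, 10.9]
grip_width: 0.0287
gripper_force: 15.7
```

```bash
python3 - <<'E'
from h import *
s=bot.read_state();print(s["ee_pos"],s["ft_force"],s["ft_torque"],s["gripper_force"])
a=bot.read_camera("top")[:,:,::-1]; b=bot.read_camera("side")[:,:,::-1]
r=lambda im,x,y,w,h,k:cv2.resize(im[y:y+h,x:x+w],None,fx=k,fy=k,interpolation=cv2.INTER_CUBIC)
A=r(a,205,225,110,75,4); B=r(b,295,140,90,75,4)
cv2.imwrite("pics/p3.png",np.hstack([A,B]))
# expected bar-end corners at bar top if seated
u=np.array([.014,1]); c=np.array([.5978,.209])
e=np.array([[*(c-np.array([d,0])-.14*u),.07] for d in(0,.03)]); print(proj("top",e),proj("side",e))
E
```

```text
[0.58152334 0.13853257 0.06377814] [-7.26318299 -4.27453214 10.9276126 ] [-0.99747087  1.56939133  0.00778247] 15.660746991634369
[[280.61070655 245.38111631]
 [280.50357831 261.59602168]] [[333.18024876 214.28425997]
 [322.36737272 209.62018505]]
```

View pics/p3.png

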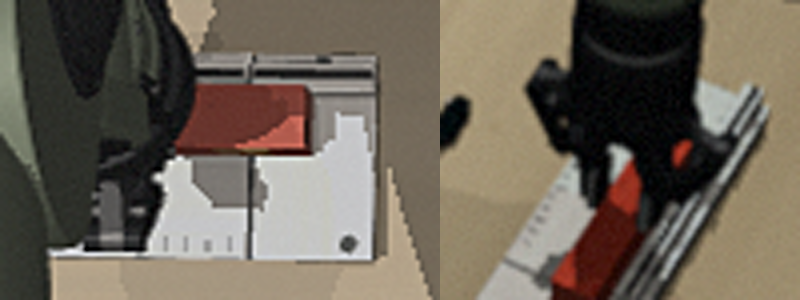

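The bar lies flush along the fence. Its free end is at top-view column 281.3, against 280.6 predicted for a seated bar, which is about 1 mm. The fingers stand clear above the fence. I'll add a little more push into the fence.

>>> carry_out --translation '[[0,0.04,0],[0,0.08,0],[0,0.08,0],[0,0.08,0],[0,0.08,0],[0,0.08,0],[0,0.08,0],[0,0.08,0]]' --twist '[[0,0,0],[0,0,0],[0,0,0],[0,0,0],[0,0,0],[0,0,0],[0,0,0],[0,0,0]]'

```text
time_s: 12.65
ee_pos: [0.5816, 0.1385, 0.0638]
orientation: [-2.236, -2.205, 0.004]
ft_force: [-9.2, -5.3, 12.7]
grip_width: 0.0283
gripper_force: 16.0
```

>>> carry_out --translation '[[0,0.04,-0.01],[0,0.07,-0.02],[0,0.07,-0.02],[0,0.07,-0.02],[0,0.07,-0.02],[0,0.07,-0.02],[0,0.07,-0.02],[0,0.07,-0.02]]' --twist '[[0,0,0],[0,0,0],[0,0,0],[0,0,0],[0,0,0],[0,0,0],[0,0,0],[0,0,0]]'

```text
time_s: 13.45
ee_pos: [0.5816, 0.1385, 0.0638]
orientation: [-2.235, -2.204, 0.006]
ft_force: [-10.1, -5.3, 13.1]
grip_width: 0.0285
gripper_force: 16.1
```

```bash
python3 -c "
from bench import bot
print(bot.close_job())"
```

```text
the job is handed in; nothing more can be done
None
```

I handed the job in at 13.5 s with the middle-sized red bar flush along the fence and up to the stop. The fingers still hold it, about 40 mm from the slot, gripping with about 16 N (just over the suggested 10–15 N) and pushing about 10 N towards the fence and 13 N down, by the wrist sensor. The hand-in returned no verdict.

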